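# Index the cake divider by one portion

### The arm

A 6-joint arm with a two-finger parallel gripper is mounted at the origin on the work surface. World frame = base frame: x ahead of the robot, y to its left, z up, the work surface at z = 0. Lengths are in m, angles in rad, forces in N, time in s.
With the tool pointing down it reaches from about 0.325 to 0.775 m from the base axis. Payload 5.5 kg.
Tool frame: the origin (TCP) lies at the very end of the fingers, on their centre line; the grasp point (between the pads) lies 19 mm behind it; z points along the fingers, y is the direction in which the jaws open and shut (so a half turn about z gives the same grasp; the last joint's range is limited). The gripper opens to 88 mm and grips with 3 to 60 N. Pads are 20 mm wide; open, the fingers measure 115 mm over their backs; the gripper's body (75 mm by 178 mm) begins 61 mm behind the grasp point.
Start: joints at [1.131, 0.091, 1.231, -0, 1.82, -0.057], TCP at [0.224, 0.557, 0.223] pointing down, gripper open.
Joint ranges: [-2.87, 2.87], [-0.86, 2.18], [0.17, 2.46], [-1.51, 4.65], [0.06, 2.69], [-2.65, 2.65]. Speed limits (rad/s): [2.57, 2.57, 3.01, 3.14, 3.14, 3.14].

### API

Orientations are given as a unit quaternion [x, y, z, w].
In Python, from station import env, optics, job gives the robot as it stands.
- The arm moves only by the tool apply_moves, never from a script. Its argument "moves" is a list of rows, each a list of 6 numbers: the shift along the tool's x, y, z scaled (see below), then the turn, a rotation vector about the tool's x, y, z scaled (see below). In form: [[x, y, z, ax, ay, az], ...]. A call has 1 to 8 rows; each row shifts and turns the commanded pose from where the row before left it, along the tool's axes as they then stand; what a row does not reach is not made up. The controller multiplies each number of a shift by 0.4 m and each number of a turn by 360 degrees. A row lasts 1/10 s, in which the tool goes at most 50 mm and 8.59 degrees, less where a joint would pass 70% of its speed; a pose out of reach is approached as far as the arm can. A call with a number of a shift or a turn outside -1 to 1 is refused whole. A call with a gripper value outside its range is refused whole. "grip" is the gripper's target within -1 to 1 (fully open at 1, half-way at 0, shut at -1), set as the call begins (left out, the last holds). The fingers move at their own pace and stop on an object; "newtons" is the grip in N (left out, the last holds). Time passes only in rows, so rows that do not move let the fingers close. It gives the time, the measured TCP pose, the force and the opening at its end, in the units of the state.
- env.observe(): the state, without advancing time (a new reading comes with each control period).
- optics.read_camera(name): name is "side" or "top" or "wrist"; returns a dict with "color" (400x640x3 uint8, red, green, blue), "z_map" (400x640 float32, m along the optical axis (not along the pixel's ray), 0 where there is no reading), "fx", "fy", "cx", "cy" (pixels), "xyz" and "rotation" of the camera in the world. Camera axes: x right, y up, looking along -z (the intrinsics and any distortion apply to the point x, -y, -z); pixel columns grow to the right and rows downward; lengths in m; the calibration is good to about 2 mm. A picture is of the moment at which its call begins.
- job.finish_job(): hands the job in, once; it reports no verdict.
The state is a dict: "time_s": time; "joint_pos": joint angles; "dq": joint speeds; "effort": joint torques, N m; "tcp_pos": TCP position; "tcp_rot": TCP orientation; "ft_force": force on the tool from outside, world axes, zero at the start; "moment": the same for the moment, N m; "grip_width": finger opening in m.
Only numpy, scipy, OpenCV 4.12 (cv2) and the standard library are available. Lean on these libraries where they do the work, as an engineer would, in place of code of your own. Each camera call takes 0.05 s, during which the arm holds its last target.

### The job

The tart stands on a turntable that a spring plunger locks. Pull the plunger's black knob up, swing it (and the turntable with it) round to the very next hole on the side where the open carton stands, and let the plunger snap fully home there, then let go. Do not shift the carton.

Things in the scene. Friction and masses are not known exactly. Their poses are not given: they have to be found in the camera images.
- knob (a point): Centre of the upright black round plunger knob (26 mm diameter, 28 mm tall) on the end of the turntable's steel ear. Pin home, this point is 92 mm above the bench; the pin housing under the knob ends at 62 mm, the tart (edge 66 mm away) at 77 mm. It slides straight up and goes round the turntable's axis on a 140 mm radius. Pinch it from above, from any side.
- axis (a point): On the turntable's vertical axis, 92 mm above the bench, fixed to the round base (348 mm wide, 30 mm high); the knob starts 140 mm along this frame's -x. Its ring has slot-shaped holes every 30 degrees at 140 mm radius, mouths rounded and 30 mm wide: a pin let go within 8 mm of the middle slides home. The turntable turns easily. A wire guide 102 mm high stands on the side away from the knob.
- plunger (a joint): Lift of the spring plunger, in m: 0 = pin fully home in a hole; 0.014 = pin tip just clear, riding on the ring; 0.024 = end of travel. The spring always pushes it down, with about 6 N at 0 and 11 N at 0.024.
- carton_center (a point): Centre, 40 mm up, of the open brown cardboard carton: 160 x 160 mm, 80 mm high, two flaps bent outward to 108 mm height. It stands about 300 mm to the left or right of the turntable's axis; a round steel bowl (170 mm wide, 70 mm high) stands on the other side. The carton's side is the one to turn to.

How it is judged:
By the outcome, as a careful person would: the job done as asked, in the order asked, and still so for the second after the job is handed in, with the robot touching nothing.
It also fails if it takes over 35 s, if anything falls off the work surface, if the arm or the gripper's body presses on something with over 40 N, if the wrist force passes 120 N, or if a joint passes its speed limit or range.

## Working session

There is one attempt and no reset: what is moved stays moved. The work goes in short steps, Python scripts to look and compute and a tool call to move; the robot and the scene stay as the last step left them, time stands still between calls to the robot, and variables do not carry over. Pictures are saved under pics/ and viewed, and the job is handed in when it is done.

Besides the shell and the picture viewer there is one more tool, called after "Request:" as a command line: name --pt "numbers of a row" for each row, then --argument value for the rest. apply_moves: Moves the arm, as the interface text tells. Shifts and turns lie within -1 to 1; 1 stands for 0.4 m of shift or 360 degrees of turn. Its arguments: {"type":"object","properties":{"moves":{"type":"array"},"grip":{"type":"number"},"newtons":{"type":"number"}},"required":["moves"]}

```bash
ls; mkdir -p pics; cat > h.py <<'E'
import numpy as np,cv2
from station import env,optics,job
def world(c,u,v,z=None):
    z=c["z_map"][v,u] if z is None else z
    p=np.array([(u-c["cx"])/c["fx"]*z,-(v-c["cy"])/c["fy"]*z,-z])
    return R(c)@p+np.array(c["xyz"])
def R(c):
    r=np.array(c["rotation"])
    if r.shape==(3,3): return r
    from scipy.spatial.transform import Rotation
    return Rotation.from_quat(r).as_matrix()
def cloud(c):
    v,u=np.mgrid[0:400,0:640];z=c["z_map"]
    p=np.stack([(u-c["cx"])/c["fx"]*z,-(v-c["cy"])/c["fy"]*z,-z],-1)
    w=p@R(c).T+np.array(c["xyz"]); w[z<=0]=np.nan
    return w
E
python3 - <<'E'
from h import *
print(env.observe())
for n in ["top","side"]:
    c=optics.read_camera(n);print({k:c[k] for k in c if k not in("color","z_map")})
    cv2.imwrite(f"pics/{n}0.png",c["color"][...,::-1]);np.savez(f"{n}0.npz",**c)
E
```

```text
pics
{'time_s': 0.0, 'joint_pos': array([ 1.13130054e+00,  9.18207305e-02,  1.23186713e+00,  1.09647182e-05,
        1.81977322e+00, -5.66571643e-02]), 'dq': array([ 9.18174396e-04, -1.68486897e-05, -8.49680181e-04,  4.61887068e-04,
        8.74748784e-04,  5.54300474e-04]), 'effort': array([ 2.11947750e-03, -4.46467352e+01, -4.06433272e+01,  7.00438488e-02,
        2.96494737e-02, -1.46156176e-04]), 'tcp_pos': array([0.22398516, 0.5563151 , 0.22154028]), 'tcp_rot': array([ 1.90251069e-01,  9.81735024e-01, -9.04311055e-04, -2.34538958e-04]), 'ft_force': array([ 0.39807721,  0.12315598, -1.20021576]), 'moment': array([ 0.0624069 , -0.01623968, -0.02125798]), 'grip_width': 0.0879679956853376}
{'fx': 373.82414320367025, 'fy': 373.82414320367025, 'cx': 322.0526486123909, 'cy': 200.8114556523834, 'xyz': array([0.52908632, 0.05467943, 0.85936026]), 'rotation': array([ 0.03196701, -0.02707785, -0.69866557,  0.71422078])}
{'fx': 400.1725214278278, 'fy': 400.1725214278278, 'cx': 315.3059268638047, 'cy': 199.65385228025286, 'xyz': array([0.48042075, 0.55186091, 0.63038227]), 'rotation': array([-0.0512768 ,  0.38139028,  0.91783669, -0.09740612])}
```

View pics/top0.png

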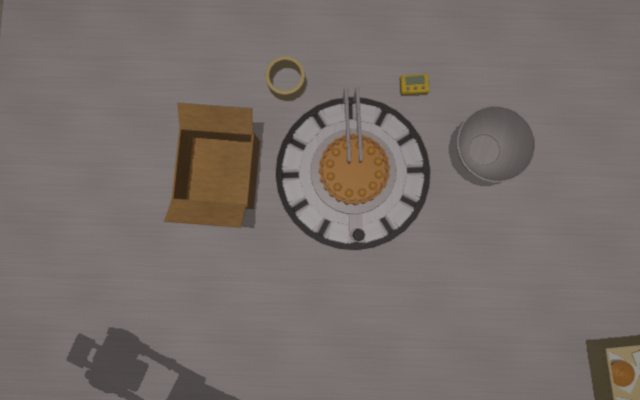

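View pics/side0.png

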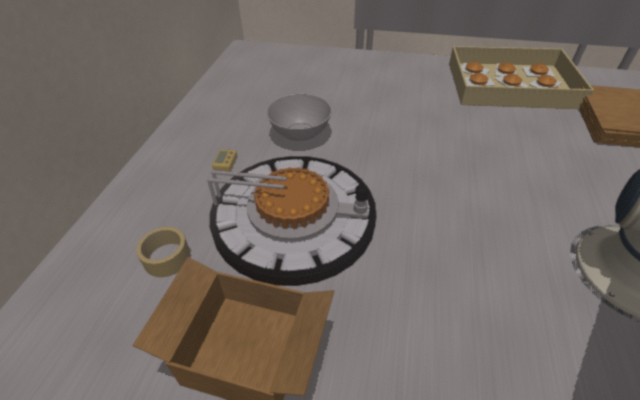

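The top view shows the knob at (358,235), the disc centre near (353,172), the carton on the left at about (215,170), and the bowl on the right at about (495,145). I'll measure these next.

```bash
python3 - <<'E'
from h import *
from scipy.optimize import least_squares
T=dict(np.load("top0.npz"));S=dict(np.load("side0.npz"))
wt=cloud(T);ws=cloud(S)
for u,v in [(358,235),(358,232),(354,170),(215,175),(300,300)]: print(u,v,wt[v,u])
g=T["color"].astype(int).sum(-1)
def fit(p):
    r=least_squares(lambda q:np.hypot(p[:,0]-q[0],p[:,1]-q[1])-q[2],[*p[:,:2].mean(0),.15],loss="soft_l1",f_scale=.003);return r.x,np.std(r.fun)
for n,w,c in(("top",wt,T),("side",ws,S)):
    g=c["color"].astype(int).sum(-1)
    # knob
    a0=np.array([.59,-.02])
    m=(w[...,2]>.095)&(w[...,2]<.115)&(g<150)&(np.hypot(w[...,0]-.45,w[...,1]+.02)<.08)
    p=w[m];print(n,"knob",len(p),p.mean(0) if len(p) else None,p.min(0),p.max(0))
    # base rim outer: dark, z~.03
    m=(g<150)&(w[...,2]>.015)&(w[...,2]<.04)&(np.hypot(w[...,0]-.59,w[...,1]+.02)<.22)
    p=w[m]
    ctr=np.array([.59,-.02])
    for _ in range(3):
        ang=np.degrees(np.arctan2(p[:,1]-ctr[1],p[:,0]-ctr[0]));r=np.hypot(p[:,0]-ctr[0],p[:,1]-ctr[1])
        o=np.array([p[(ang//6==k)][np.argmax(r[ang//6==k])] for k in range(-30,30) if (ang//6==k).any()])
        x,s=fit(o);ctr=x[:2]
    print(n,"axis",x,s,len(o))
    m=(c["color"][...,0].astype(int)-c["color"][...,2]>30)&(w[...,2]>.06)&(w[...,1]>.12)&(w[...,1]<.45)&(w[...,0]>.4)&(w[...,0]<.8)
    p=w[m];print(n,"carton",p.min(0),p.max(0),np.median(p,0))
E
```

```text
358 235 [ 0.52487749 -0.01286351  0.10779979]
358 232 [ 0.53086007 -0.01280148  0.1075415 ]
354 170 [ 0.66245329 -0.00574188  0.07037349]
215 175 [0.6551203  0.31029065 0.00420042]
300 300 [0.37540516 0.10614024 0.00098151]
top knob 6 [ 0.52080693 -0.01050239  0.10479901] [ 0.51687098 -0.02107736  0.1030717 ] [ 0.52663527 -0.00312478  0.10657574]
top axis [ 0.66505137 -0.00533157  0.16885127] 0.008199547075743954 36
top carton [0.53705488 0.20905366 0.06000174] [0.78892392 0.37764538 0.11250853] [0.69078405 0.29588486 0.09358069]
side knob 81 [ 0.52242692 -0.0080581   0.10416237] [ 0.51337595 -0.02164395  0.0956204 ] [ 5.29783899e-01 -2.93602873e-04  1.09106478e-01]
side axis [ 0.6638411  -0.00229522  0.1706852 ] 0.002403319775110109 44
side carton [0.5362004  0.2102084  0.06000227] [0.78906336 0.3791994  0.11116307] [0.70426382 0.30617447 0.09267906]
```

```bash
python3 - <<'E'
from h import *
from scipy.optimize import least_squares
for n in("top","side"):
    c=dict(np.load(n+"0.npz"));w=cloud(c);g=c["color"].astype(int).sum(-1)
    d=np.hypot(w[...,0]-.524,w[...,1]+.0115)
    m=(d<.03)&(w[...,2]>.1035)&(w[...,2]<.111);p=w[m];print(n,"knobtop",len(p),p.mean(0),(p.min(0)+p.max(0))/2,np.ptp(p,0))
    # base mask: everything 20..40mm high within .22
    m=(w[...,2]>.022)&(w[...,2]<.04)&(np.hypot(w[...,0]-.663,w[...,1]+.004)<.2)
    p=w[m];ctr=np.array([.663,-.004])
    for _ in range(5):
        ang=np.degrees(np.arctan2(p[:,1]-ctr[1],p[:,0]-ctr[0]));r=np.hypot(*(p[:,:2]-ctr).T)
        o=np.array([p[(ang//6==k)][np.argmax(r[ang//6==k])] for k in range(-30,30) if (ang//6==k).sum()>3])
        q=least_squares(lambda q:np.hypot(o[:,0]-q[0],o[:,1]-q[1])-q[2],[*ctr,.174],loss="soft_l1",f_scale=.002);ctr=q.x[:2]
    print(n,"axis",q.x,len(o),np.abs(q.fun).mean())
    # tart top
    col=c["color"].astype(int)
    m=(w[...,2]>.062)&(w[...,2]<.085)&(col[...,0]-col[...,2]>40)&(np.hypot(w[...,0]-.663,w[...,1]+.004)<.1)
    p=w[m];print("tart",(p.min(0)+p.max(0))/2,np.ptp(p,0),p.mean(0))
    im=cv2.resize(c["color"][130:260,260:450] if n=="top" else c["color"][140:290,200:390],None,fx=4,fy=4,interpolation=cv2.INTER_CUBIC)
    cv2.imwrite(f"pics/{n}crop.png",np.clip(im[...,::-1].astype(float)*1.5,0,255).astype(np.uint8))
E
```

```text
top knobtop 111 [ 0.52639922 -0.01444783  0.10638399] [ 0.5268947  -0.01418844  0.10690092] [0.02401481 0.02212732 0.00678341]
top axis [ 0.66593882 -0.006344    0.17292229] 60 0.00036428313168435507
tart [ 0.66495468 -0.00530164  0.07338176] [0.14941563 0.14829566 0.01975202] [ 0.66265305 -0.0059159   0.07343243]
side knobtop 89 [ 0.52554351 -0.01121323  0.10637946] [ 0.52549439 -0.01133668  0.10635066] [0.02396388 0.02061453 0.00551164]
side axis [ 0.66482514 -0.0045766   0.17320821] 60 0.0006387915459949142
tart [ 0.66551372 -0.00402916  0.07202728] [0.15048015 0.15149508 0.02000853] [0.66065011 0.00299889 0.07358648]
```

View pics/topcrop.png

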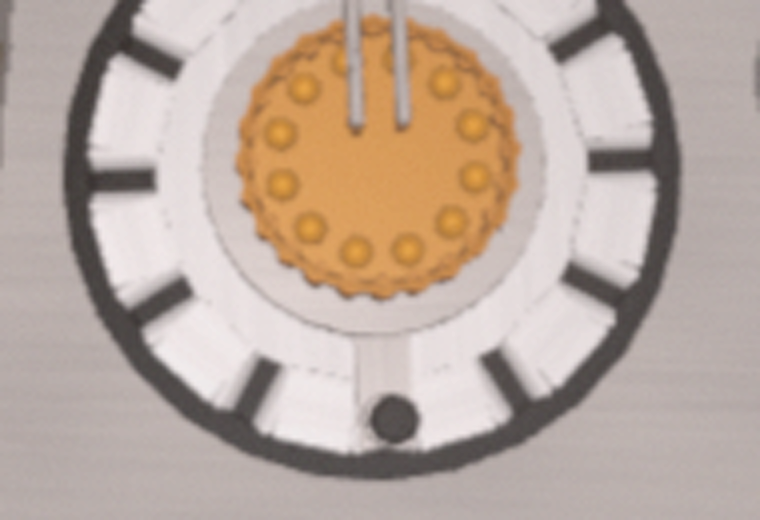

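View pics/sidecrop.png

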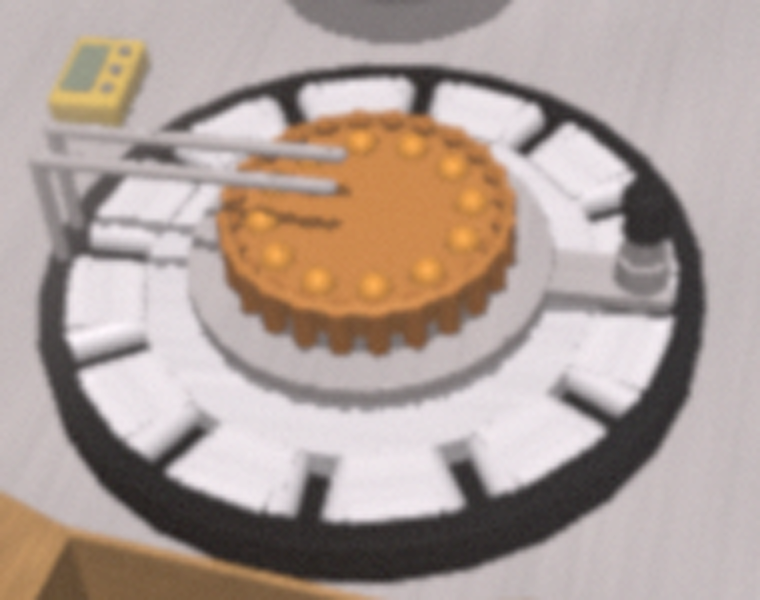

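```bash
cat >> h.py <<'E'
from scipy.spatial.transform import Rotation as Ro
AX=np.array([.6654,-.0055]); A0=183.0
def jaw(): 
    y=Ro.from_quat(env.observe()["tcp_rot"]).as_matrix()[:,1]; return np.degrees(np.arctan2(y[1],y[0]))
def plan(path,pos=None,rot=None):
    """path: list of (xyz, jaw deg) -> rows; tool straight down"""
    o=env.observe();p=np.array(o["tcp_pos"]);r=Ro.from_quat(o["tcp_rot"])
    for x,j in path:
        a=np.radians(j);y=np.array([np.cos(a),np.sin(a),0]);z=np.array([0,0,-1.]);t=Ro.from_matrix(np.stack([np.cross(y,z),y,z],1))
        print(np.round(np.r_[r.inv().apply(np.array(x)-p)/.4,(r.inv()*t).as_rotvec()/(2*np.pi)],4).tolist())
        p=np.array(x);r=t
E
python3 - <<'E'
from h import *
print(jaw()); p0=env.observe()["tcp_pos"];K=np.array([.526,-.0128,.20])
plan([(p0+(K-p0)*0,93.2),(K,93.2)])
E
```

```text
68.06710864727684
[0.0, 0.0, 0.0, -0.0003, -0.0001, -0.0698]
[-0.6744, -1.4628, 0.0541, 0.0, 0.0, 0.0]
```

Request:
apply_moves --pt "0 0 0 0 0 -0.0175" --pt "0 0 0 0 0 -0.0175" --pt "0 0 0 0 0 -0.0175" --pt "0 0 0 0 0 -0.0175" --pt "-0.042 -0.091 0 0 0 0" --pt "-0.042 -0.091 0 0 0 0" --pt "-0.042 -0.091 0 0 0 0" --pt "-0.042 -0.091 0 0 0 0" --grip 1

```text
time_s: 0.9
tcp_pos: [0.2998, 0.4136, 0.222]
tcp_rot: [-0.029, 1.0, -0.0, -0.0]
ft_force: [1.1, -0.3, -0.3]
grip_width: 0.0881
```

Request:
apply_moves --pt "-0.042 -0.091 0 0 0 0" --pt "-0.042 -0.091 0 0 0 0" --pt "-0.042 -0.091 0 0 0 0" --pt "-0.042 -0.091 0 0 0 0" --pt "-0.042 -0.091 0 0 0 0" --pt "-0.042 -0.091 0 0 0 0" --pt "-0.042 -0.091 0 0 0 0" --pt "-0.042 -0.091 0 0 0 0"

```text
time_s: 1.7
tcp_pos: [0.4506, 0.1304, 0.2223]
tcp_rot: [-0.029, 1.0, 0.0, -0.0]
ft_force: [0.4, 0.4, -0.4]
grip_width: 0.0878
```

Request:
apply_moves --pt "-0.042 -0.091 0 0 0 0" --pt "-0.042 -0.091 0 0 0 0" --pt "0 0 0 0 0 0" --pt "0 0 0 0 0 0"

```text
time_s: 2.1
tcp_pos: [0.4879, 0.0607, 0.222]
tcp_rot: [-0.028, 1.0, 0.0, -0.001]
ft_force: [0.5, 0.1, 0.4]
grip_width: 0.0879
```

```bash
python3 - <<'E'
from h import *
o=env.observe();print(o["time_s"],o["tcp_pos"],o["tcp_rot"],jaw(),o["joint_pos"])
plan([((.526,-.0128,.16),93.2)])
c=optics.read_camera("wrist");cv2.imwrite("pics/w1.png",c["color"][...,::-1]);w=cloud(c);np.savez("w1.npz",**c)
m=(w[...,2]>.1035)&(w[...,2]<.112)&(np.hypot(w[...,0]-.524,w[...,1]+.0115)<.03);p=w[m];print(len(p),p.mean(0) if len(p) else 0,(p.min(0)+p.max(0))/2,np.ptp(p,0))
E
```

```text
2.1 [0.48789028 0.06072628 0.22199934] [-2.75081175e-02  9.99621295e-01  1.98719042e-04 -7.28332852e-04] 93.15257853780047 [ 5.43100367e-02 -1.99268060e-01  1.51187114e+00  4.51458601e-04
  1.83043505e+00 -1.57139389e+00]
[-0.0852, -0.1888, 0.1548, 0.0001, -0.0002, -0.0001]
295 [ 0.5247324  -0.01229485  0.10513949] [ 0.52665168 -0.01360677  0.10555879] [0.02092297 0.02256647 0.00411167]
```

View pics/w1.png

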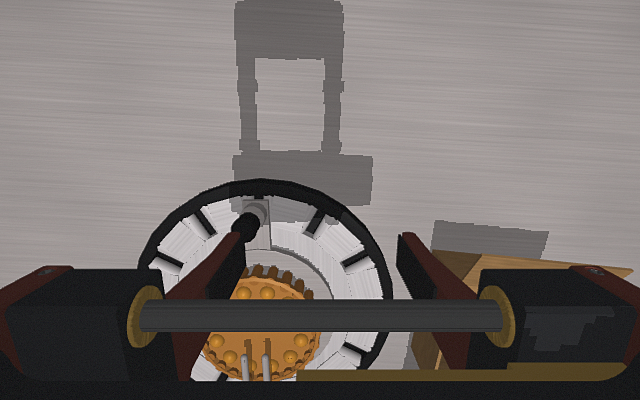

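The wrist view shows the knob at (247,228), and its measured position agrees with the other cameras to about 1–2 mm. I'll move above it and descend.

Request:
apply_moves --pt "-0.0284 -0.063 0 0 0 0" --pt "-0.0284 -0.063 0 0 0 0" --pt "-0.0284 -0.063 0 0 0 0" --pt "0 0 0.08 0 0 0" --pt "0 0 0.08 0 0 0" --pt "0 0 0 0 0 0" --pt "0 0 0 0 0 0"

```text
time_s: 2.85
tcp_pos: [0.5259, -0.0111, 0.159]
tcp_rot: [-0.029, 1.0, 0.0, -0.0]
ft_force: [0.8, 0.1, 0.3]
grip_width: 0.0885
```

```bash
python3 - <<'E'
from h import *
o=env.observe();print(o["time_s"],o["tcp_pos"],jaw())
plan([((.526,-.0128,.074),93.2)])
c=optics.read_camera("top");cv2.imwrite("pics/t2.png",c["color"][...,::-1])
c=optics.read_camera("side");cv2.imwrite("pics/s2.png",c["color"][...,::-1])
E
```

```text
2.85 [ 0.52586194 -0.01109465  0.15898622] 93.36970904566749
[-0.0003, -0.0043, 0.2125, 0.0001, -0.0001, 0.0005]
```

View pics/s2.png

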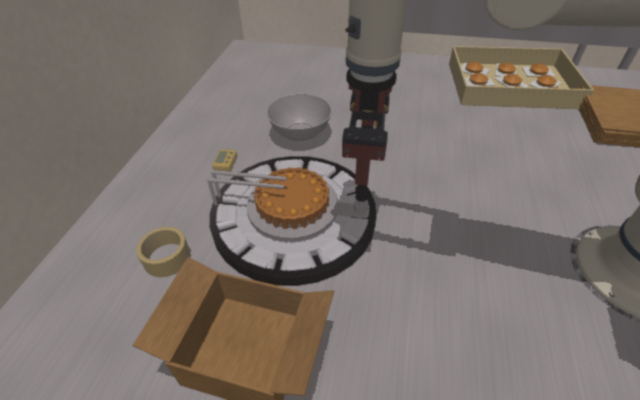

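The gripper is above the knob, which is at about (362,193). I'll descend 85 mm and then close.

Request:
apply_moves --pt "0 -0.004 0.0531 0 0 0" --pt "0 0 0.0531 0 0 0" --pt "0 0 0.0531 0 0 0" --pt "0 0 0.0531 0 0 0" --pt "0 0 0 0 0 0" --pt "0 0 0 0 0 0"

```text
time_s: 3.55
tcp_pos: [0.5272, -0.0137, 0.0755]
tcp_rot: [-0.029, 1.0, -0.0, 0.001]
ft_force: [0.4, 0.1, -0.1]
grip_width: 0.0878
```

Request:
apply_moves --pt "0 0 0 0 0 0" --pt "0 0 0 0 0 0" --pt "0 0 0 0 0 0" --pt "0 0 0 0 0 0" --pt "0 0 0 0 0 0" --pt "0 0 0 0 0 0" --pt "0 0 0 0 0 0" --pt "0 0 0 0 0 0" --grip -1 --newtons 40

```text
time_s: 4.35
tcp_pos: [0.5264, -0.0139, 0.0736]
tcp_rot: [-0.029, 1.0, 0.0, -0.0]
ft_force: [-0.8, -0.2, -0.0]
grip_width: 0.0275
```

```bash
python3 - <<'E'
from h import *
o=env.observe();print(o["time_s"],o["tcp_pos"],jaw(),o["grip_width"],o["ft_force"],o["moment"])
c=optics.read_camera("side");cv2.imwrite("pics/s3.png",cv2.resize(c["color"][120:280,200:456],None,fx=3,fy=3)[...,::-1])
E
```

```text
4.35 [ 0.52637963 -0.01389737  0.07362816] 93.2663906421157 0.027462191565257775 [-0.79637204 -0.16691826 -0.0403965 ] [ 0.01359014  0.01678012 -0.04911218]
```

View pics/s3.png

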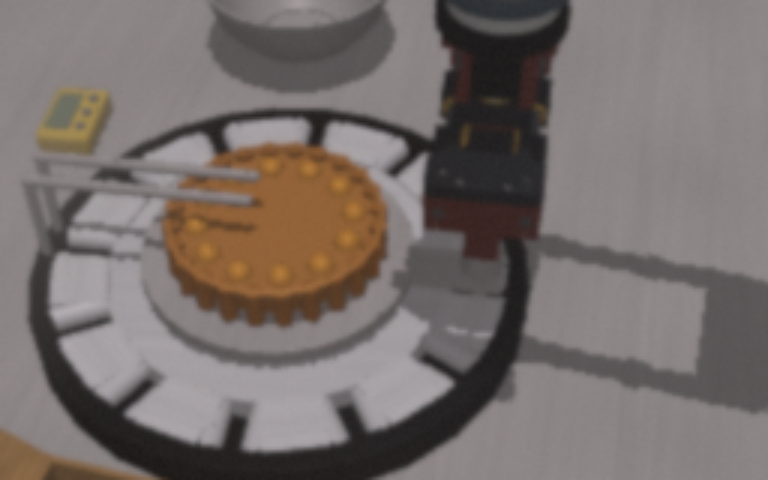

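The gripper has closed to 27.5 mm around the knob, whose diameter is 26 mm. Next I'll settle for a moment and lift 19 mm.

Request:
apply_moves --pt "0 0 0 0 0 0" --pt "0 0 0 0 0 0" --pt "0 0 -0.012 0 0 0" --pt "0 0 -0.012 0 0 0" --pt "0 0 -0.012 0 0 0" --pt "0 0 -0.012 0 0 0" --pt "0 0 0 0 0 0" --pt "0 0 0 0 0 0"

```text
time_s: 5.2
tcp_pos: [0.5263, -0.0139, 0.0925]
tcp_rot: [-0.029, 1.0, 0.0, -0.0]
ft_force: [3.7, 0.3, -10.2]
grip_width: 0.0253
```

```bash
python3 - <<'E'
from h import *
o=env.observe();print(o["time_s"],o["tcp_pos"],jaw(),o["grip_width"],o["ft_force"],o["moment"])
for n in("side","top"):
    c=optics.read_camera(n);cv2.imwrite(f"pics/{n}4.png",cv2.resize(c["color"][120:280,200:456],None,fx=3,fy=3)[...,::-1])
E
```

```text
5.2 [ 0.5262632  -0.01387833  0.09245494] 93.26898353169948 0.02531041149196365 [  3.73083531   0.27209025 -10.21638195] [ 0.01289757 -0.71014463 -0.02384706]
```

View pics/side4.png

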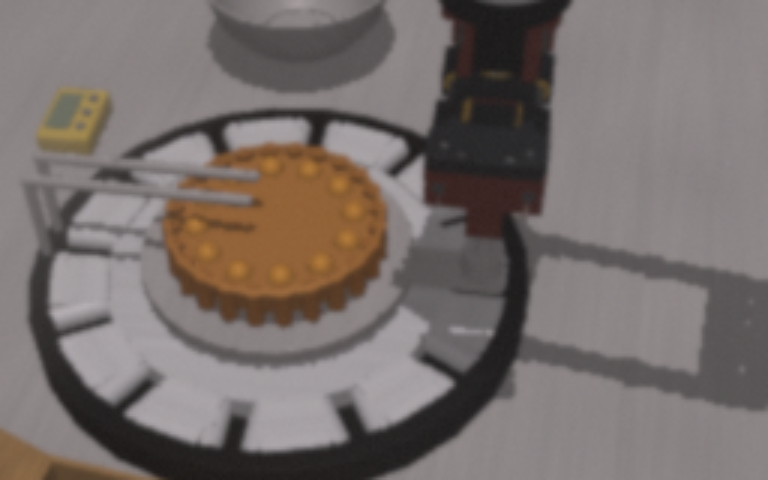

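The pull is about 10 N at 19 mm lift, which matches the spring (about 10 N expected), so the knob hasn't slipped and the pin is clear. Now I'll swing it 30° towards the carton.

```bash
python3 - <<'E'
from h import *
o=env.observe();p=o["tcp_pos"];v=p[:2]-AX;print(np.hypot(*v),np.degrees(np.arctan2(*v[::-1])))
L=[]
for k in range(1,11):
    a=np.radians(-3*k);q=AX+np.array([[np.cos(a),-np.sin(a)],[np.sin(a),np.cos(a)]])@v
    L.append(((*q,p[2]),93.25-3*k))
print(L[-1]);plan(L)
E
```

```text
0.13937781539822489 -176.54971080699917
((np.float64(0.5407200078791524), np.float64(0.05679827437358963), np.float64(0.09236646467868526)), 63.25)
[-0.0004, 0.0182, 0.0, 0.0, -0.0001, 0.0084]
[-0.0004, 0.0182, 0.0, 0.0, 0.0, 0.0083]
[-0.0004, 0.0182, 0.0, 0.0, 0.0, 0.0083]
[-0.0004, 0.0182, 0.0, 0.0, 0.0, 0.0083]
[-0.0004, 0.0182, 0.0, 0.0, 0.0, 0.0083]
[-0.0004, 0.0182, 0.0, 0.0, 0.0, 0.0083]
[-0.0004, 0.0182, 0.0, 0.0, 0.0, 0.0083]
[-0.0004, 0.0182, 0.0, 0.0, 0.0, 0.0083]
[-0.0004, 0.0182, 0.0, 0.0, 0.0, 0.0083]
[-0.0004, 0.0182, 0.0, 0.0, 0.0, 0.0083]
```

Request:
apply_moves --pt "-0.0004 0.0182 0 0 0 0.0083" --pt "-0.0004 0.0182 0 0 0 0.0083" --pt "-0.0004 0.0182 0 0 0 0.0083" --pt "-0.0004 0.0182 0 0 0 0.0083" --pt "-0.0004 0.0182 0 0 0 0.0083" --pt "0 0 0 0 0 0"

```text
time_s: 5.9
tcp_pos: [0.5288, 0.0226, 0.0925]
tcp_rot: [0.102, 0.995, -0.0, -0.0]
ft_force: [4.9, -0.6, -10.5]
grip_width: 0.0249
```

Request:
apply_moves --pt "-0.0004 0.0182 0 0 0 0.0083" --pt "-0.0004 0.0182 0 0 0 0.0083" --pt "-0.0004 0.0182 0 0 0 0.0083" --pt "-0.0004 0.0182 0 0 0 0.0083" --pt "-0.0004 0.0182 0 0 0 0.0083" --pt "0 0 0 0 0 0" --pt "0 0 0 0 0 0" --pt "0 0 0 0 0 0"

```text
time_s: 6.7
tcp_pos: [0.5403, 0.0562, 0.0926]
tcp_rot: [0.23, 0.973, -0.0, -0.0]
ft_force: [3.2, -0.4, -10.9]
grip_width: 0.0255
```

```bash
python3 - <<'E'
from h import *
o=env.observe();p=o["tcp_pos"];v=p[:2]-AX;print(o["time_s"],p,np.hypot(*v),np.degrees(np.arctan2(*v[::-1])),jaw(),o["grip_width"],o["ft_force"],o["moment"])
for n in("side","top"):
    c=optics.read_camera(n);cv2.imwrite(f"pics/{n}5.png",cv2.resize(c["color"][120:280,200:456],None,fx=3,fy=3)[...,::-1])
E
```

```text
6.7 [0.54032472 0.05621891 0.09263922] 0.1394741869302004 153.73577592997736 63.450566504729906 0.02554905469908849 [  3.22614692  -0.41980627 -10.9084394 ] [-0.11615684 -0.51282172  0.05449139]
```

View pics/side5.png

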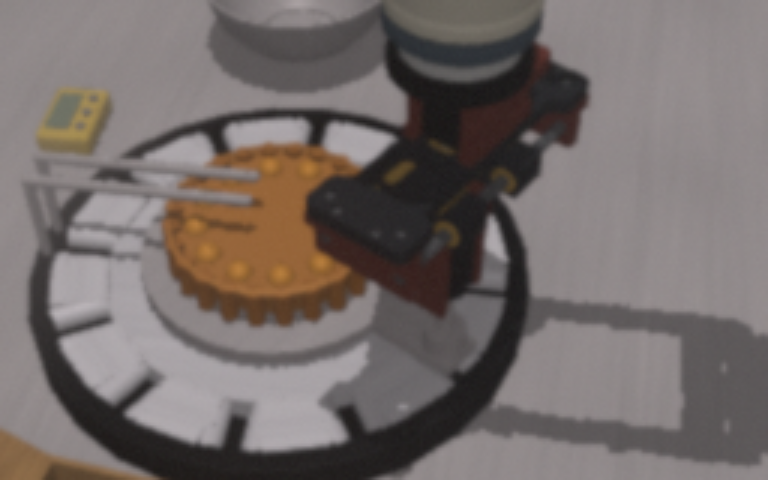

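View pics/top5.png

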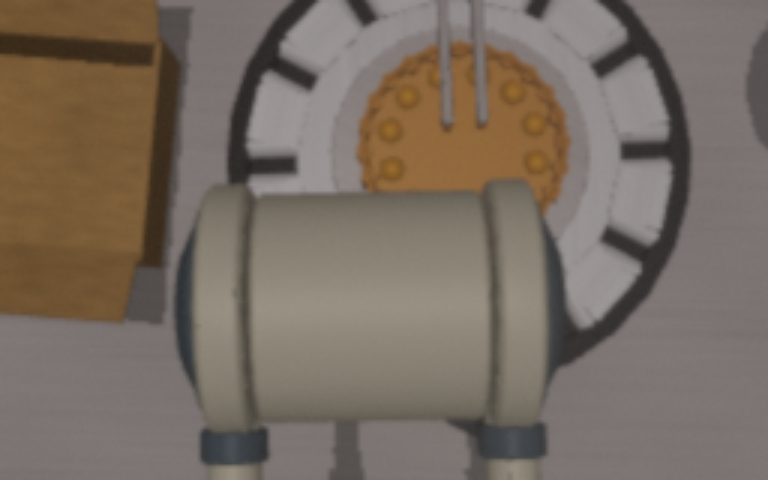

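The knob and ear now stand under the gripper at (440,330) in the side crop. The swing is 29.7°, under 2 mm from the hole's middle, so I'll release.

Request:
apply_moves --pt "0 0 0 0 0 0" --pt "0 0 0 0 0 0" --pt "0 0 0 0 0 0" --pt "0 0 0 0 0 0" --pt "0 0 0 0 0 0" --pt "0 0 0 0 0 0" --pt "0 0 0 0 0 0" --pt "0 0 0 0 0 0" --grip 1

```text
time_s: 7.6
tcp_pos: [0.5407, 0.0567, 0.0928]
tcp_rot: [0.23, 0.973, -0.0, -0.0]
ft_force: [0.2, -0.1, -0.7]
grip_width: 0.0855
```

Request:
apply_moves --pt "0 0 -0.05 0 0 0" --pt "0 0 -0.05 0 0 0" --pt "0 0 -0.1 0 0 0" --pt "0 0 -0.1 0 0 0" --pt "0 0 -0.1 0 0 0" --pt "0.1 0 0 0 0 0" --pt "0.1 0 0 0 0 0" --pt "0 0 0 0 0 0"

```text
time_s: 8.4
tcp_pos: [0.4668, 0.094, 0.2541]
tcp_rot: [0.229, 0.973, 0.001, 0.001]
ft_force: [1.4, -0.2, -0.8]
grip_width: 0.0878
```

```bash
python3 - <<'E'
from h import *
o=env.observe();p=o["tcp_pos"];print(o["time_s"],p,o["grip_width"],o["ft_force"])
for n in("side","top","wrist"):
    c=optics.read_camera(n);cv2.imwrite(f"pics/{n}6.png",(c["color"] if n!="side" else cv2.resize(c["color"][120:280,200:456],None,fx=3,fy=3))[...,::-1])
    w=cloud(c);m=(np.hypot(w[...,0]-.5407,w[...,1]-.058)<.022)&(w[...,2]>.095)&(w[...,2]<.135);q=w[m]
    if len(q): 
        top=q[q[:,2]>np.percentile(q[:,2],95)-.005];k=(top.min(0)+top.max(0))/2;d=k[:2]-AX;print(n,len(q),np.percentile(q[:,2],[50,75,95]),k,np.degrees(np.arctan2(d[1],d[0])),np.hypot(*d))
    if n=="side" or n=="top":
        m=(c["color"][...,0].astype(int)-c["color"][...,2]>30)&(w[...,2]>.06)&(w[...,1]>.12)&(w[...,1]<.45)&(w[...,0]>.4)&(w[...,0]<.8);q=w[m];print("carton",q.min(0),q.max(0))
E
```

```text
8.4 [0.46682504 0.09403596 0.25414935] 0.08779110832402266 [ 1.43694351 -0.21906978 -0.82831776]
side 154 [0.10569876 0.10676106 0.10806579] [0.53972543 0.05782062 0.10616364] 153.2589354900663 0.14072526043327213
carton [0.53614371 0.20975178 0.06001291] [0.7892222  0.37918597 0.11165168]
top 125 [0.10580327 0.10688466 0.10861208] [0.54042815 0.05454709 0.10660219] 154.33641540674898 0.13864925479856824
carton [0.51308332 0.12052292 0.06004733] [0.78921207 0.37801046 0.35496695]
wrist 400 [0.10470477 0.10538206 0.10624095] [0.54099201 0.05715532 0.10447914] 153.26890475184567 0.139294781468621
```

View pics/side6.png

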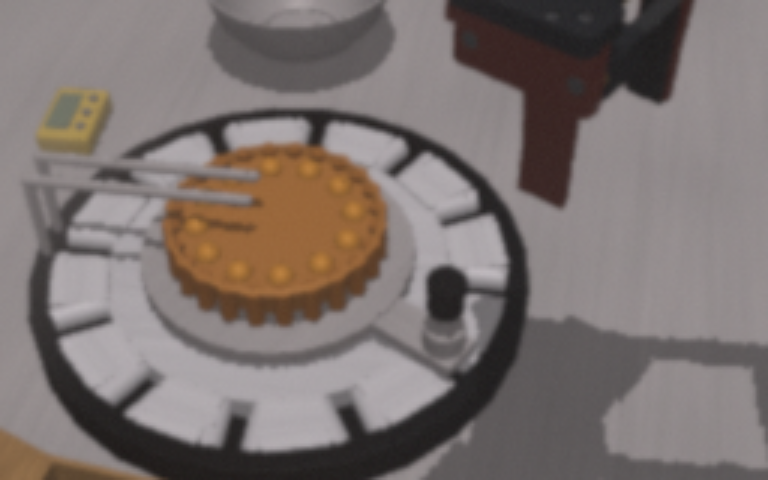

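View pics/top6.png

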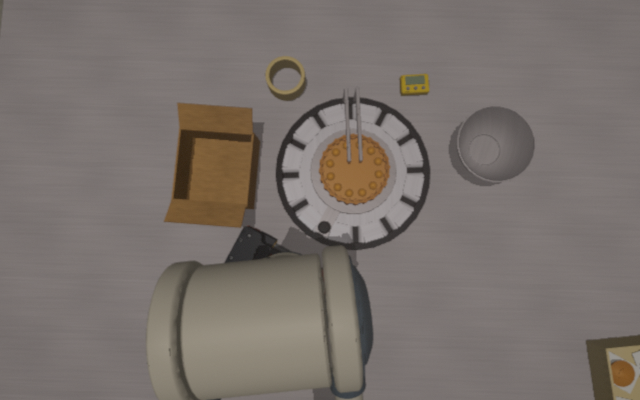

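The knob is at (324,227) in the top view, one hole nearer the carton, with its top at 106 mm, which is pin home. The carton hasn't moved.

Request:
apply_moves --pt "0 0 0 0 0 0" --pt "0 0 0 0 0 0"

```text
time_s: 8.75
tcp_pos: [0.4697, 0.0921, 0.2524]
tcp_rot: [0.231, 0.973, -0.0, -0.0]
ft_force: [0.1, 0.1, 0.1]
grip_width: 0.0878
```

```bash
python3 - <<'E'
from h import *
print(job.finish_job())
E
```

```text
the job is handed in; nothing more can be done
None
```

The turntable is locked in the very next hole on the carton's side, and I handed the job in at about 8.8 s. I pinched the knob with 40 N, lifted it 19 mm, swung it 30° towards the carton and opened the fingers. The arm then backed off upward and away.

- **Pin home:** the knob's top is back at 105–107 mm on all three cameras, against 106 mm expected with the pin home.
- **Angle:** the side and wrist cameras put the knob at 153.3°, and it started at about 183°. The top camera reads 154.3°, about 1° off. That is within the calibration tolerance, and the knob's height shows the pin is home.
- **Carton:** the side camera shows the same outer limits as at the start, to within 1 mm. The top camera's lower limits can't be compared because the arm was in that view.
- **Arm:** the force on the tool was about 0 N at the end, and the highest reading at any check was about 11 N.

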